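Put the wooden puzzle together in its sloping tray

ROBOT

A 7-joint arm with a two-finger parallel gripper is mounted at the origin on the work surface. World frame = base frame: x ahead of the robot, y to its left, z up, the work surface at z = 0. Lengths are in m, angles in rad, forces in N, time in s.
With the tool pointing down it reaches from about 0.4 to 0.85 m from the base axis. Payload 6.9 kg.
Tool frame: the origin (TCP) lies midway between the tips of the shut fingers; the grasp point (between the pads) lies behind it (ctrl.pinch_z is the z of the grasp point in the tool frame, in m); z points along the fingers, y is the direction in which the jaws open and shut (so a half turn about z gives the same grasp; the last joint's range is limited). The gripper opens to 85 mm and grips with 20 to 120 N. Pads are 22 mm wide; open, the fingers measure 114 mm over their backs; the gripper's body (76 mm by 85 mm) begins 54 mm behind the grasp point. The pads swing forward as they close: fully open they stand 13 mm farther back than shut.
Start: joints at [-1.145, 0.507, -0.238, 1.5, 0.126, 1.149, -0.155], TCP at [0.197, 0.593, 0.231] pointing down, gripper open.
Joint ranges: [-3.08, 3.08], [-0.24, 2.05], [-1.43, 1.35], [0, 2.5], [-1.52, 4.66], [0.17, 1.96], [-2.89, 2.89]. Speed limits (rad/s): [2.39, 2.39, 3.14, 3.14, 3.14, 3.14, 3.14].

INTERFACE

Orientations are given as a unit quaternion [w, x, y, z].
In Python, from station import ctrl, get_state, vision, ticket, models gives the robot as it stands. Calls block until the motion is done:
- ctrl.movep(position, orientation): joint-space move of the TCP to a pose.
- ctrl.movel(position, frame=None, max_speed=0.15): straight line of the TCP; frame=None keeps the orientation; max_speed is the mean speed in m/s.
- ctrl.set_joints(angles): joint-space move.
- ctrl.ungrasp() and ctrl.close_gripper(force=None): open the fingers fully, or close them until they stop; force is the grip in N (None keeps the last).
- ctrl.pause(seconds).
- ctrl.ik(position, orientation): joint angles nearest the present ones, or None.
- get_state(): the state.
- vision.grab_frame(name): name is "scene" or "top"; returns (picture, depth): 420x560x3 uint8, blue, green, red; 420x560 float32, m along the optical axis (not along the pixel's ray), 0 where there is no reading.
- vision.camera_info(name): a dict with "mtx" (3x3 intrinsics, pixels), "R" (3x3) and "t" (3): a world point X has camera coordinates R X + t. Camera axes: x right, y down, z forward; pixel columns grow to the right and rows downward; lengths in m; the calibration is good to about 2 mm. A picture is of the moment at which its call begins. camera_info takes no time and is no camera call.
A pose or a line that the arm cannot do raises ctrl.Unreachable and nothing moves.
- ticket.close_job(): hands the job in, once; it reports no verdict.
Trained networks look in the newest picture that a camera, given by its name, has taken for a name from the list of things; names that differ only in an ending like _2 or _b are one class to them, and where a whole thing is asked for, a point or a joint stands for the part that bears it (a point fixed in the world has none). Each returns a list of dicts, best first, with "p" (0 to 1); they miss things now and then, are a little off and sometimes report something else, mostly with a low value. They report only what shows in the picture. A call takes as long as a camera call.
- models.recognise(camera, target): "point" ([column, row] in pixels, amid what is visible of it).
- models.masks_of(camera, target): "mask" (420x560 bool, what is visible of it) and "point" ([column, row] in pixels, amid what is visible of it).
The state is a dict: "time": time; "qpos": joint angles; "qd": joint speeds; "tau": joint torques, N m; "tcp_pos": TCP position; "eef_rot": TCP orientation; "contact_force": force on the tool from outside, world axes, zero at the start; "wrist_torque": the same for the moment, N m; "width": finger opening in m.
Only numpy, scipy, OpenCV 4.12 (cv2) and the standard library are available. Lean on these libraries where they do the work, as an engineer would, in place of code of your own. Each camera call takes 0.05 s, during which the arm holds its last target. There are 200 camera calls.

TASK

The wooden puzzle is in pieces on the coffee table: turn its three knobbed pieces and fit them back into the sloping tray so that together they fill it, every piece lying flat on the tray floor inside the rim. Tilt each piece to the slope before you lower it in, and let go only when it lies along the tray, so that none drops, flops over or skids; leave the lantern, candy bowl, ashtray, coasters and spinning top where they are.

Things in the scene. Friction and masses are not known exactly. Their poses are not given: they have to be found in the camera images.
- tray: Wooden puzzle tray fixed on a low easel stand; its floor slopes 28 degrees, facing the robot's right, across the table. Inside 136 mm up the slope by 180 mm across; rim 10 mm wide, 10 mm above the floor, its inner edge bevelled. Origin: centre of the inner floor's surface, 54 mm above the table; x up the slope, y level across, z square out of the floor.
- tray_low (a point): Middle of the tray's low inner edge, on the floor (tray x -68 mm, y 0). Tray and pieces are varnished: a piece let go on the slope slides down until the low rim or another piece stops it, so the tray is filled from this edge upwards.
- long_l: Largest piece: L-shaped pale wood plate 12 mm thick, 84 to 168 g. Arm 172 x 40 mm along its y (y -72.8 to 99.2, x -28.8 to 11.2 mm); foot 40 mm wide at the -y end, out to x 55.2 mm (y -72.8 to -32.8). Origin: underside, under its knob; z up the knob. Home: along the low rim, axes parallel to the tray's, origin at tray x -35.2, y -13.2 mm.
- long_l_knob (a point): Centre of the top of the long L's knob, 44 mm straight above that piece's origin. Each piece has one such upright round wooden knob near its centre of mass, 28 mm in diameter, 32 mm tall (12 to 44 mm above the piece's underside), gripped from any side. The plates' lower edges are bevelled 3 mm.
- short_l: Smaller L-shaped pale wood plate 12 mm thick, 70 to 140 g. Arm 128 x 40 mm along its y (y -75 to 53, x -31 to 9 mm); foot 40 mm wide at the +y end, out to x 53 mm (y 13 to 53). Origin: underside, under its knob; z up the knob. Home: above the long L's arm and beside its foot, axes parallel to the tray's, origin at tray x 11, y 33 mm.
- bar: Straight pale wood plate, 128 mm (its y) by 40 mm (its x), 12 mm thick, 56 to 112 g. Origin: underside, under its central knob; z up the knob. Home: along the high rim, y axis along the tray's, origin at tray x 44, y -22 mm. At home all pieces have 4 mm gaps to each other and to the rim. (The whole packing turned half round in the tray also fits.)
- lantern: Bystander: round black and clear battery lantern with a toggle switch and a wire handle, 84 mm in diameter, 185 mm tall. Origin: centre of its underside.
- candy_bowl: Bystander: round cut-glass candy bowl with a twist cap, 116 mm in diameter, 112 mm tall. Origin: centre of its underside.
- ashtray: Bystander: round green ceramic ashtray, 120 mm in diameter, 36 mm tall. Origin: centre of its underside.
- coaster_a: Bystander: round grey plastic coaster, 92 mm in diameter, 6 mm thick. Origin: centre of its underside.
- coaster_b: Bystander: a second coaster like the first.
- spin_top: Bystander: wooden spinning top, 60 mm in diameter and 84 mm long, lying on its side. Origin: at its pointed tip, on the table; it reaches about 65 mm from there along its x, to 56 mm above the table.

How it is judged:
At the end, for the whole second after the job is handed in: All three pieces lie in the tray, at rest (under 20 mm/s): each one's underside within 4 mm of the tray floor under its knob, its face parallel to the floor within 0.05 rad, its knob inside the rim. Only a packing in which the three fit side by side does this; either way round counts (z of long_l in the frame of tray between -0.004 and 0.004 m and angle between the z axis of each of long_l, short_l, bar and the z axis of tray, either way round below 0.05 rad and x of long_l in the frame of tray between -0.068 and 0.068 m and y of long_l in the frame of tray between -0.09 and 0.09 m and linear speed of each of long_l, short_l, bar below 0.02 m/s and z of short_l in the frame of tray between -0.004 and 0.004 m and x of short_l in the frame of tray between -0.068 and 0.068 m and y of short_l in the frame of tray between -0.09 and 0.09 m and z of bar in the frame of tray between -0.004 and 0.004 m and x of bar in the frame of tray between -0.068 and 0.068 m and y of bar in the frame of tray between -0.09 and 0.09 m); the robot touches nothing.
It fails at once if a puzzle piece is dropped or left to skid: it moves faster than 0.5 m/s while the fingers do not touch it ((linear speed of long_l above 0.5 m/s and contact force between the fingers and long_l below 0.2 N) or (linear speed of short_l above 0.5 m/s and contact force between the fingers and short_l below 0.2 N) or (linear speed of bar above 0.5 m/s and contact force between the fingers and bar below 0.2 N)).
It fails at once if a puzzle piece is let go over the tray while tilted more than 0.25 rad (14 degrees) from the tray floor, so that it flops into place ((contact force between the fingers and long_l below 0.2 N and angle between the z axis of long_l and the z axis of tray, either way round above 0.25 rad and z of long_l in the frame of tray above -0.01 m and distance between long_l and tray below 0.09 m) or (contact force between the fingers and short_l below 0.2 N and angle between the z axis of short_l and the z axis of tray, either way round above 0.25 rad and z of short_l in the frame of tray above -0.01 m and distance between short_l and tray below 0.09 m) or (contact force between the fingers and bar below 0.2 N and angle between the z axis of bar and the z axis of tray, either way round above 0.25 rad and z of bar in the frame of tray above -0.01 m and distance between bar and tray below 0.09 m)).
It fails at once if the lantern, candy bowl, ashtray, a coaster or the spinning top is moved more than 25 mm (distance of any of lantern, candy_bowl, ashtray, coaster_a, coaster_b, spin_top from where it was at the start of the episode above 0.025 m).
It also fails if it takes over 69 s, if anything falls off the work surface, if the arm or the gripper's body presses on something with over 40 N, if the wrist force passes 120 N, or if a joint passes its speed limit or range.

## Working session

There is one attempt and no reset: what is moved stays moved. The work goes in short steps, each a Python script; the robot and the scene stay as the last script left them, time stands still between calls to the robot, and variables do not carry over. Pictures are saved under pics/ and viewed, on a budget of 10 in all, crops included, one or two more only if the job needs it, and the job is handed in when it is done.

```bash
ls; mkdir -p pics; python3 - <<'E'
from station import ctrl,get_state,vision,models
import cv2,numpy as np
s=get_state();print(s['time'],s['tcp_pos'],s['eef_rot'],s['width'],ctrl.pinch_z)
out={}
for c in ['scene','top']:
    im,d=vision.grab_frame(c);cv2.imwrite(f'pics/{c}0.png',im);np.savez(f'{c}0.npz',im=im,d=d)
    k=vision.camera_info(c);print(c,k['mtx'].tolist(),np.round(-k['R'].T@k['t'],3),np.round(k['R'],3).tolist())
    for n in ['tray','long_l','short_l','bar','long_l_knob']:
        print(c,n,[(np.round(r['point']).tolist(),round(r['p'],2)) for r in models.recognise(c,n)][:4])
print(get_state()['time'])
E
```

```text
pics
0.0 [0.19642226 0.59281323 0.23044004] [-1.27734881e-04  1.59219978e-01  9.87242736e-01 -8.73355389e-04] 0.08513561869672032 -0.0187
scene [[515.9631793636812, 0.0, 285.6355343392109], [0.0, 515.9631793636812, 218.1211394617684], [0.0, 0.0, 1.0]] [ 1.246 -0.375  1.294] [[0.397, 0.918, 0.01], [0.783, -0.333, -0.525], [-0.478, 0.216, -0.851]]
scene tray [([382.0, 189.0], 0.89)]
scene long_l [([287.0, 213.0], 0.86)]
scene short_l [([186.0, 222.0], 0.85), ([294.0, 286.0], 0.63)]
scene bar [([383.0, 189.0], 0.29)]
scene long_l_knob [([289.0, 214.0], 0.88), ([354.0, 282.0], 0.52), ([183.0, 224.0], 0.29)]
top [[435.0513673397065, 0.0, 284.3398412884094], [0.0, 435.0513673397065, 208.19403969242688], [0.0, 0.0, 1.0]] [ 0.421 -0.078  1.177] [[0.007, -1.0, -0.015], [-0.992, -0.005, -0.129], [0.129, 0.016, -0.992]]
top tray [([164.0, 210.0], 0.93)]
top long_l [([271.0, 233.0], 0.76), ([348.0, 174.0], 0.6)]
top short_l [([388.0, 268.0], 0.77)]
top bar [([349.0, 173.0], 0.56), ([448.0, 199.0], 0.3)]
top long_l_knob [([269.0, 235.0], 0.74)]
0.6
```

View pics/top0.png

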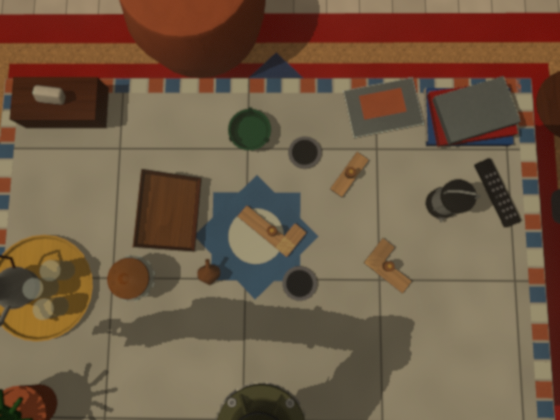

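View pics/scene0.png

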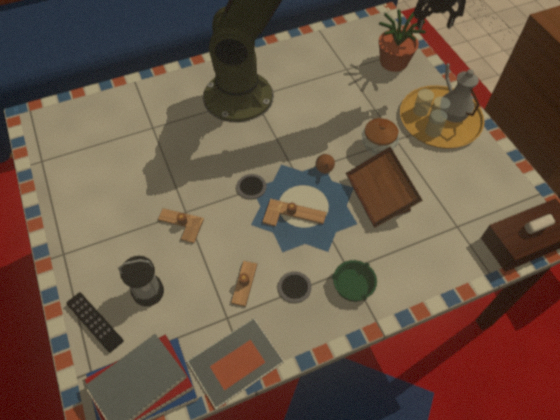

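Top view: tray at (168,210), with its low edge on the right (−y). Long L is at (271,233), bar at (349,174) and short L at (388,265). Bowl (129,278) and top (208,273) are close to the tray. Next I'll fit poses with masks from both cameras.

```bash
cat > fit.py <<'E'
import numpy as np,cv2
from scipy.optimize import minimize
from station import vision,models
K={c:vision.camera_info(c) for c in('scene','top')}
def proj(c,X):
    k=K[c];p=(np.asarray(X)@k['R'].T+k['t'])@k['mtx'].T;return p[:,:2]/p[:,2:]
def cloud(c,d,m):
    k=K[c];v,u=np.nonzero(m&(d>0));z=d[v,u]
    P=np.c_[(u-k['mtx'][0,2])/k['mtx'][0,0]*z,(v-k['mtx'][1,2])/k['mtx'][1,1]*z,z];return (P-k['t'])@k['R']
L=lambda *r:[np.array([[a,b],[c,b],[c,d],[a,d]])/1e3 for a,b,c,d in r]
RECT={'long_l':L((-28.8,-72.8,11.2,99.2),(-28.8,-72.8,55.2,-32.8)),'short_l':L((-31,-75,9,53),(-31,13,53,53)),'bar':L((-20,-64,20,64))}
S=4
def hulls(name):
    out=[np.vstack([np.c_[r,np.full(4,h)] for h in(0.003,.012)]) for r in RECT[name]]
    a=np.linspace(0,2*np.pi,16);k=np.c_[.014*np.cos(a),.014*np.sin(a)]
    return out+[np.vstack([np.c_[k,np.full(16,h)] for h in(.012,.044)])]
def render(c,hs,T):
    im=np.zeros((420*S,560*S),np.uint8)
    for h in hs:
        p=proj(c,h@T[:3,:3].T+T[:3,3]);cv2.fillConvexPoly(im,cv2.convexHull(np.round((p+.5)*S-.5).astype(np.int32)),255)
    return cv2.resize(im,(560,420),interpolation=cv2.INTER_AREA)/255.
def Tz(x,y,a):
    T=np.eye(4);T[:2,:2]=[[np.cos(a),-np.sin(a)],[np.sin(a),np.cos(a)]];T[:2,3]=x,y;return T
TILT=np.deg2rad(28)
def Ttray(x,y,a):  # a=yaw error from nominal
    s,c=np.sin(TILT),np.cos(TILT);T=np.eye(4);R=np.array([[0,-1,0],[c,0,-s],[s,0,c]],float)
    T[:3,:3]=Tz(0,0,a)[:3,:3]@R;T[:3,3]=x,y,.054;return T
def fit(hs,masks,mk,x0,yaws):
    def cost(p):
        J=0
        for c,m in masks.items():
            r=render(c,hs,mk(*p));J+=1-np.minimum(r,m).sum()/np.maximum(r,m).sum()
        return J/len(masks)
    def solve(p): return minimize(cost,p,method='Nelder-Mead',options=dict(initial_simplex=np.array([p]+[np.add(p,e) for e in np.diag([.015,.015,.2])]),xatol=1e-4,fatol=1e-5,maxiter=200))
    st=sorted([(cost((*x0,a)),a) for a in yaws])[:4]
    return min((solve((*x0,a)) for _,a in st),key=lambda r:r.fun)
E
python3 - <<'E'
from fit import *
data={c:vision.grab_frame(c) for c in('top','scene')}
near={'long_l':{'top':(271,233),'scene':(287,213)},'short_l':{'top':(388,268),'scene':(186,222)},'bar':{'top':(349,174),'scene':(244,283)},'tray':{'top':(164,210),'scene':(382,189)}}
sv={}
for n in near:
    ms={}
    for c in data:
        best=None
        for q in ([n] if n=='tray' else [n,'long_l','short_l','bar']):
            rs=[r for r in models.masks_of(c,q) if np.hypot(*np.subtract(r['point'],near[n][c]))<15]
            if rs: best=rs[0];break
        if best is None: print('no mask',n,c);continue
        m=best['mask'];P=cloud(c,data[c][1],m);print(n,c,q,round(best['p'],2),m.sum(),'z pct',np.round(np.percentile(P[:,2],[2,25,50,75,98]),4),'med',np.round(np.median(P,0),3))
        ms[c]=m.astype(float);sv[n+'_'+c]=m;ctr=np.median(P,0)
    if n!='tray':
        for sel in (ms,{k:v for k,v in ms.items() if k=='top'},{k:v for k,v in ms.items() if k=='scene'}):
            if sel:
                r=fit(hulls(n),sel,Tz,ctr[:2],np.arange(0,6.28,.26));print('  ',n,list(sel),np.round(r.x,4),round(r.fun,3))
    else:
        for c in ms:
            P=cloud(c,data[c][1],cv2.erode(sv['tray_'+c].astype(np.uint8),np.ones((15,15)))>0)
            A=np.c_[P[:,:2],np.ones(len(P))];w=np.linalg.lstsq(A,P[:,2],rcond=None)[0];print('  plane',w,'tilt',np.degrees(np.arctan(np.hypot(*w[:2]))),'yaw err',np.degrees(np.arctan2(-w[0],w[1])),'std',np.std(P[:,2]-A@w))
np.savez('m0.npz',**sv)
a=data['top'][0][155:265,120:220];b=data['scene'][0][135:240,330:435]
o=[cv2.convertScaleAbs(cv2.resize(i,None,fx=f,fy=f,interpolation=cv2.INTER_CUBIC),alpha=1.8) for i,f in((a,4),(b,3.6))]
h=max(i.shape[0] for i in o);o=[cv2.copyMakeBorder(i,0,h-i.shape[0],0,0,cv2.BORDER_CONSTANT) for i in o]
cv2.imwrite('pics/trayzoom.png',np.hstack(o))
E
```

```text
long_l top long_l 0.8 1239 z pct [0.0003 0.01   0.0115 0.0134 0.0447] med [ 0.505 -0.031  0.011]
long_l scene long_l 0.84 862 z pct [0.0037 0.0093 0.0113 0.0139 0.0445] med [ 0.516 -0.032  0.011]
   long_l ['top', 'scene'] [ 0.5099 -0.0275  5.6117] 0.098
   long_l ['top'] [ 0.5089 -0.0284  5.6074] 0.048
   long_l ['scene'] [ 0.5127 -0.0255  5.6045] 0.112
short_l top short_l 0.57 1027 z pct [0.0066 0.0103 0.0121 0.0141 0.0453] med [ 0.419 -0.328  0.012]
short_l scene short_l 0.82 804 z pct [-0.0011  0.0096  0.012   0.0149  0.0456] med [ 0.429 -0.328  0.012]
   short_l ['top', 'scene'] [ 0.4204 -0.3307  5.6079] 0.063
   short_l ['top'] [ 0.4192 -0.3316  5.607 ] 0.053
   short_l ['scene'] [ 0.4215 -0.3302  5.6107] 0.05
bar top bar 0.92 712 z pct [-0.0007  0.0101  0.0121  0.0142  0.0451] med [ 0.662 -0.233  0.012]
bar scene bar 0.77 623 z pct [0.0057 0.01   0.0121 0.0152 0.0455] med [ 0.679 -0.238  0.012]
   bar ['top', 'scene'] [ 0.6676 -0.2354  4.0912] 0.089
   bar ['top'] [ 0.6662 -0.2357  4.0843] 0.045
   bar ['scene'] [ 0.6696 -0.2346  0.9611] 0.095
tray top tray 0.62 4812 z pct [0.021  0.0356 0.0551 0.0737 0.0972] med [0.557 0.246 0.055]
tray scene tray 0.9 3340 z pct [0.021  0.0358 0.0542 0.0725 0.096 ] med [0.564 0.245 0.054]
  plane [ 0.03068573  0.53146986 -0.09347148] tilt 28.028827523475368 yaw err -3.3044449469416795 std 0.0024138784453583786
  plane [ 0.03409126  0.52125072 -0.09380743] tilt 27.580962355313027 yaw err -3.741975483293595 std 0.003337723411535957
```

View pics/trayzoom.png

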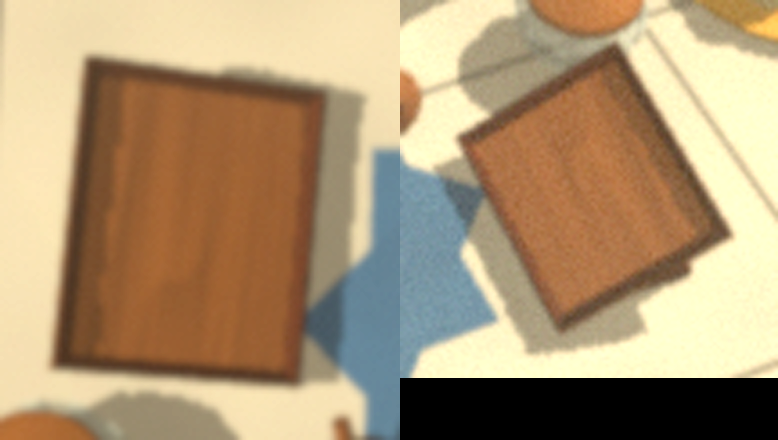

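The piece fits agree between cameras to about 3 mm, and the heights (12 and 44–45 mm) and the 28° tray slope check out. Next I'll fit the tray outline and check which grasp angles are reachable.

```bash
cat > go.py <<'E'
from fit import *
import json
from scipy.spatial.transform import Rotation as Ro
from station import ctrl,get_state
HOME={'long_l':(-.0352,-.0132),'short_l':(.011,.033),'bar':(.044,-.022)}
def tool(T,alpha,h):
    """TCP pose gripping a knob of piece pose T: jaw axis at alpha in piece frame, TCP h above underside"""
    R=T[:3,:3]@Ro.from_euler('z',alpha).as_matrix()@np.diag([-1.,1,-1]);q=Ro.from_matrix(R).as_quat()
    return T[:3,3]+T[:3,2]*h,np.r_[q[3],q[:3]]
def off(T,x=0,y=0,z=0,a=0):
    D=Tz(x,y,a);D[2,3]=z;return T@D
E
python3 - <<'E'
from go import *
m=np.load('m0.npz')
for low in (.01,.004,-.004):
  h=[np.array([[sx*.078,sy*.1,z] for sx in(1,-1) for sy in(1,-1) for z in(.01,low)])]
  for s in (['top','scene'],['top'],['scene']):
    r=fit(h,{c:m['tray_'+c].astype(float) for c in s},Ttray,(.56,.245),[-.06]);print(low,s,np.round(r.x,4),round(r.fun,4))
co={'top':[(142.5,169.25),(201.5,178.25),(194.5,250.5),(133.25,246.75)],'scene':[(422.2,200.8),(375,226.7),(346.7,173.9),(389.7,147.5)]}
X=np.array([[.078,-.1,.01],[-.078,-.1,.01],[-.078,.1,.01],[.078,.1,.01]])
from scipy.optimize import least_squares
for s in (['top','scene'],['top'],['scene']):
  f=lambda p:np.concatenate([(proj(c,X@Ttray(*p)[:3,:3].T+Ttray(*p)[:3,3])-co[c]).ravel() for c in s])
  r=least_squares(f,[.56,.245,-.06]);print('corners',s,np.round(r.x,4),np.round(r.fun,1))
TT=Ttray(.56,.243,-.06)
P={'long_l':(.5099,-.0275,5.6117),'short_l':(.4204,-.3307,5.6079),'bar':(.6676,-.2354,4.09)}
for n in P:
  for half in(0,np.pi):
    for al in np.arange(-90,90,22.5):
      Tp=Tz(*P[n]);Th=off(off(TT,0,0,0,half),*HOME[n]);a=np.radians(al)
      for flip in(0,np.pi):
        o=[ctrl.ik(*tool(T,a+flip,z)) for T,z in((Tp,.016),(Th,.016),(Th,.12))]
        if all(x is not None for x in o): print(n,half>0,al,flip>0,np.round(o[0][4:],1),np.round(o[1][4:],1),'dmax',round(np.abs(np.subtract(o[0],o[2])).max(),2))
E
```

```text
0.01 ['top', 'scene'] [ 0.5594  0.2452 -0.0648] 0.0487
0.01 ['top'] [ 0.5575  0.2447 -0.0698] 0.0257
0.01 ['scene'] [ 0.5644  0.2436 -0.0431] 0.036
0.004 ['top', 'scene'] [ 0.5594  0.2446 -0.0627] 0.0407
0.004 ['top'] [ 0.5573  0.2449 -0.0614] 0.022
0.004 ['scene'] [ 0.5627  0.2441 -0.0538] 0.0284
-0.004 ['top', 'scene'] [ 0.5584  0.2446 -0.0691] 0.0318
-0.004 ['top'] [ 0.5572  0.2438 -0.064 ] 0.019
-0.004 ['scene'] [ 0.5603  0.2444 -0.0609] 0.029
corners ['top', 'scene'] [ 0.5609  0.2448 -0.0579] [-1.2 -2.2 -0.5 -2.1 -0.2 -0.2 -0.6 -0.9 -0.8 -2.2 -2.3 -0.4 -1.9 -0.6
  0.  -1.4]
corners ['top'] [ 0.5574  0.2429 -0.0612] [-0.5 -0.9  0.3 -0.7  0.3  1.3 -0.   0.4]
corners ['scene'] [ 0.5659  0.2462 -0.0553] [ 0.6 -1.1 -1.   0.8 -0.8  0.6  1.2 -0.3]
long_l False -90.0 False [-0.3  0.5 -0.3] [-0.1  0.5  1.4] dmax 2.05
long_l False -90.0 True [0.4 0.5 2.1] [-1.   0.7 -0.9] dmax 3.08
long_l False -67.5 False [-0.2  0.5 -0. ] [0.1 0.5 1.6] dmax 2.05
long_l False -67.5 True [0.5 0.6 2.4] [-0.9  0.6 -0.6] dmax 3.0
long_l False -45.0 False [-0.2  0.5  0.3] [0.3 0.5 1.8] dmax 2.02
long_l False -
[... 5161 characters left out ...]
[-0.9  0.6 -0.2] dmax 0.46
bar True -45.0 True [0.1 0.8 1.9] [0.3 0.4 1.8] dmax 0.55
bar True -22.5 False [-0.5  0.9 -0.3] [-0.8  0.5  0.1] dmax 0.46
bar True -22.5 True [0.2 0.9 2.2] [0.6 0.5 2. ] dmax 0.58
bar True 0.0 False [-0.4  0.9 -0. ] [-0.7  0.5  0.4] dmax 0.46
bar True 0.0 True [0.3 0.9 2.5] [1.  0.7 2. ] dmax 0.56
bar True 22.5 False [-0.3  0.8  0.3] [-0.6  0.5  0.7] dmax 0.47
bar True 22.5 True [0.5 0.9 2.8] [-1.4  1.4 -1.7] dmax 0.74
bar True 45.0 False [-0.2  0.8  0.7] [-0.4  0.4  0.9] dmax 0.5
bar True 45.0 True [-1.1  1.2 -1.9] [1.  0.7 2.7] dmax 0.46
bar True 67.5 False [-0.2  0.8  1. ] [-0.2  0.4  1.2] dmax 0.53
bar True 67.5 True [-1.1  1.2 -1.5] [-1.   0.7 -1.2] dmax 0.59
```

```bash
cat >> go.py <<'E'
TRAY=Ttray(.5590,.2446,-.063)
PICK={'long_l':(.5099,-.0275,5.610),'short_l':(.4204,-.3307,5.608),'bar':(.6676,-.2354,4.088-np.pi)}
H=.017
def F(): return np.array(get_state()['contact_force'])
def rep(tag):
    s=get_state();print(tag,'t',round(s['time'],2),'tcp',np.round(s['tcp_pos'],4),'w',round(s['width'],4),'F',np.round(s['contact_force'],1),'q',np.round(s['qpos'],2))
def pick(n,a):
    T=Tz(*PICK[n]);p,q=tool(T,a,H)
    ctrl.movep(p+[0,0,.21],q);ctrl.movep(p+[0,0,.06],q);ctrl.movel(p,max_speed=.12);ctrl.pause(.2);rep('at knob')
    ctrl.close_gripper(80);ctrl.pause(.2);rep('gripped')
    ctrl.movel(p+[0,0,.15],max_speed=.2);rep('lifted')
def hover(n,a,z,dx=.004,dy=0,yaw=0):
    ctrl.movep(*tool(off(TRAY,HOME[n][0]+dx,HOME[n][1]+dy,z,yaw),a,H));ctrl.pause(.2);rep('hover')
E
python3 - <<'E'
from go import *
pick('long_l',np.pi if 0 else 0)
hover('long_l',0,.09)
for c in('top','scene'):
    im,d=vision.grab_frame(c);cv2.imwrite(f'pics/{c}1.png',im)
a,b=[cv2.imread(f'pics/{c}1.png') for c in('top','scene')]
cv2.imwrite('pics/h1.png',np.hstack([cv2.resize(a[120:320,90:290],(400,400)),cv2.resize(b[80:280,270:470],(400,400))]))
E
```

```text
at knob t 5.07 tcp [ 0.5105 -0.0275  0.0179] w 0.0853 F [-0.5 -1.   0.1] q [-0.08  0.62  0.13  2.05 -0.16  0.48  1.07]
gripped t 5.84 tcp [ 0.5101 -0.0275  0.0174] w 0.0257 F [-0.2  0.5  5.2] q [-0.08  0.62  0.13  2.05 -0.16  0.48  1.07]
lifted t 6.74 tcp [ 0.5091 -0.0274  0.166 ] w 0.0257 F [-0.2 -0.4 -2.2] q [-0.13  0.4   0.19  1.9  -0.1   0.85  1.01]
hover t 8.22 tcp [0.5669 0.1664 0.1335] w 0.026 F [-0.4 -0.4 -1.5] q [ 0.64  0.84 -1.23  1.86  0.5   0.75  2.4 ]
```

View pics/h1.png

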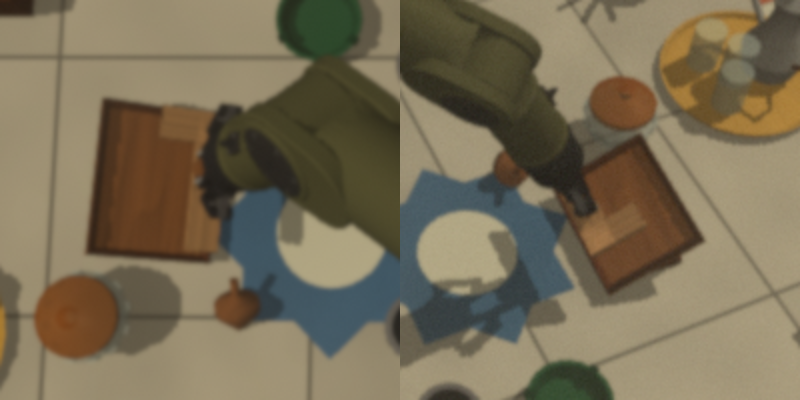

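Long L is held above the tray's low side with its foot at the far end (left crop: foot at (185,122), tray corners (105,100)–(90,252)). I'll measure how it sits in the hand relative to the tray.

```bash
cat > inhand.py <<'E'
from go import *
TC={'top':(.5573,.2446,-.063),'scene':(.5615,.2442,-.058)}
def inhand(n,cam,verbose=True):
    """fit held piece in the camera's own tray frame; returns x,y,yaw minus commanded (from the TCP)"""
    im,d=vision.grab_frame(cam);rs=models.masks_of(cam,n)
    s=get_state();q=s['eef_rot'];R=Ro.from_quat(np.r_[q[1:],q[0]]).as_matrix()
    org=np.array(s['tcp_pos'])+R[:,2]*H   # underside origin by FK
    loc=TRAY[:3,:3].T@(org-TRAY[:3,3]);Tc=Ttray(*TC[cam]);hs=hulls(n)[:-1]
    c=proj(cam,(Tc[:3,:3]@(loc+[0,0,.012])+Tc[:3,3])[None])[0]
    rs=[r for r in rs if np.hypot(*np.subtract(r['point'],c))<40]
    if not rs: print(cam,'no mask');return
    m=rs[0]['mask'].astype(float)
    k=K[cam];u,v=np.meshgrid(np.arange(560),np.arange(420));ray=np.stack([(u-k['mtx'][0,2])/k['mtx'][0,0],(v-k['mtx'][1,2])/k['mtx'][1,1],np.ones_like(u)],-1)@k['R']
    C=-k['R'].T@k['t'];nz=Tc[:3,2];P0=Tc[:3,3]+Tc[:3,:3]@(loc+[0,0,.012])
    zp=((P0-C)@nz)/(ray@nz);val=(d>0)&(d>zp-.008);val=cv2.erode(val.astype(np.uint8),np.ones((3,3))).astype(float)
    def cost(p):
        T=off(Tc,p[0],p[1],loc[2],p[2]);r=render(cam,hs,T);return 1-(np.minimum(r,m)*val).sum()/(np.maximum(r,m)*val).sum()
    x0=np.array([*loc[:2],0]);o=minimize(cost,x0,method='Nelder-Mead',options=dict(initial_simplex=np.array([x0]+[x0+e for e in np.diag([.006,.006,.06])]),xatol=1e-4,fatol=1e-5))
    print(cam,n,'p',round(rs[0]['p'],2),'FK tray xyz',np.round(loc,4),'seen',np.round(o.x,4),'cost',round(cost(x0),3),round(o.fun,3));return o.x
E
python3 - <<'E'
from inhand import *
inhand('long_l','top');inhand('long_l','scene');print(get_state()['time'])
E
```

```text
top long_l p 0.67 FK tray xyz [-0.031  -0.0131  0.0899] seen [-0.0342 -0.0121 -0.0087] cost 0.156 0.053
scene long_l p 0.86 FK tray xyz [-0.0311 -0.0131  0.09  ] seen [-0.032  -0.0095 -0.0443] cost 0.172 0.134
8.525
```

Held long L is now centred over its home (y −13 mm, yaw within 0.01). I'll lower it under force watch, slide it to the rim and release.

```bash
cat >> go.py <<'E'
def seat(n,a,dx,dy,yaw,dxend=-.012,slide=True):
    f0=Ft();z=.012
    while z>-.006:
        line(n,a,z,dx,dy,yaw,.05);ctrl.pause(.05);f=Ft()-f0
        if f[2]>5 or np.abs(f[:2]).max()>12: break
        z-=.0015
    print('floor z',round(z,4),'dF',np.round(f,1))
    if slide:
        f1=Ft();x=dx
        while x>dxend:
            x-=.001;line(n,a,z,x,dy,yaw,.04);ctrl.pause(.05);g=Ft()-f1
            if g[0]>6: break
        dx=x;print('slid to dx',round(x,4),'dF',np.round(g,1))
    rep('seated');return z,dx
def release(n,a,z,dx,dy,yaw):
    ctrl.ungrasp();ctrl.pause(.3);line(n,a,z+.07,dx,dy,yaw,.15);rep('released')
E
python3 - <<'E'
from inhand import *
z,dx=seat('long_l',0,.005,-.0015,.015)
inhand('long_l','top');print(z,dx)
im,d=vision.grab_frame('scene');cv2.imwrite('pics/s2.png',cv2.resize(im[100:260,300:460],(600,600)))
E
```

```text
floor z -0.0015 dF [-0.5  1.8 13.2]
slid to dx -0.005 dF [ 6.9 -2.7 -4.7]
seated t 15.82 tcp [0.5723 0.2033 0.0512] w 0.026 F [0.7 1.8 9. ] q [ 0.51  0.92 -1.08  1.91  0.62  0.57  2.32]
top long_l p 0.85 FK tray xyz [-0.0369 -0.0159 -0.0005] seen [-0.0417 -0.0155  0.0033] cost 0.208 0.094
-0.0014999999999999979 -0.005
```

View pics/s2.png

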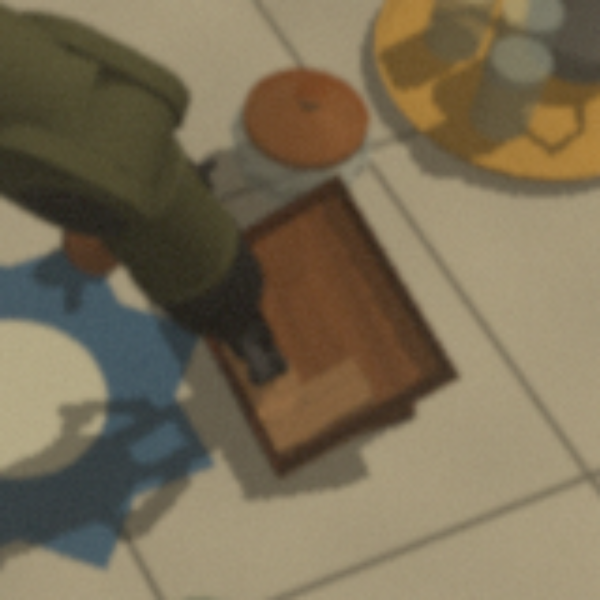

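Long L's foot and arm lie inside the rim, and it was resting on the floor when it met the low rim. Releasing now, then on to short L.

```bash
python3 - <<'E'
from inhand import *
release('long_l',0,-.0015,-.005,-.0015,.015)
T=Tz(*PICK['short_l'])
p,q=tool(T,0,H)
best=min([0,np.pi],key=lambda f:np.abs(np.subtract(ctrl.ik(*tool(T,f,H+.1)),get_state()['qpos'])).max())
c=[(f,[None if (s:=ctrl.ik(*tool(X,f,h))) is None else np.round(s,1) for X,h in((T,H+.1),(off(TRAY,*HOME['short_l']),H+.05))]) for f in(0,np.pi)];print(c)
# raise, then over the table to a clear pose with the tray in sight
ctrl.movep([.45,-.2,.25],q if best==0 else tool(T,np.pi,H)[1]);rep('away')
im,d=vision.grab_frame('top');cv2.imwrite('pics/t3.png',cv2.resize(im[140:300,90:250],(600,600)))
for cam in('top','scene'):
    dd=vision.grab_frame(cam)[1]; m=[r for r in models.masks_of(cam,'long_l') if np.hypot(*(np.array(r['point'])-(proj(cam,off(TRAY,*HOME['long_l'])[None,:3,3])[0])))<30]
    if not m: print('none');continue
    m=m[0]['mask'].astype(float);Tc=Ttray(*TC[cam]);hs=hulls('long_l')
    f=lambda p:(lambda r:1-np.minimum(r,m).sum()/np.maximum(r,m).sum())(render(cam,hs,off(Tc,p[0],p[1],0,p[2])))
    x0=np.array([-.037,-.0132,0]);o=minimize(f,x0,method='Nelder-Mead',options=dict(initial_simplex=np.array([x0]+[x0+e for e in np.diag([.006,.006,.06])])));print(cam,np.round(o.x,4),o.fun)
    P=cloud(cam,dd,m>0);l=(P-TRAY[:3,3])@TRAY[:3,:3];print('tray z pct',np.round(np.percentile(l[:,2],[10,50,75,98]),4))
E
```

```text
released t 17.49 tcp [0.5687 0.168  0.1102] w 0.0852 F [-0.5  0.2  0.6] q [ 0.63  0.87 -1.19  1.87  0.54  0.71  2.4 ]
[(0, [array([ 0.9,  0.5, -0.4,  1.9,  0.3,  0.8,  1.2]), array([ 0.5,  0.8, -1.2,  2. ,  0.5,  0.6,  2.3])]), (3.141592653589793, [array([-0. ,  0.8,  1.2,  1.9, -0.8,  1. , -0.8]), array([-0.5,  0.6,  0.6,  2. , -1.1,  0.9,  0.7])])]
away t 18.99 tcp [ 0.4502 -0.1992  0.2494] w 0.0854 F [ 0.   0.3 -1.1] q [ 0.89  0.34 -0.71  1.8   0.25  1.09  0.99]
top [-0.0401 -0.0148  0.0075] 0.10212501716612621
tray z pct [0.009  0.012  0.0138 0.0442]
scene [-0.0391 -0.0141 -0.0029] 0.04980794610672268
tray z pct [0.0063 0.0111 0.0141 0.044 ]
```

View pics/t3.png

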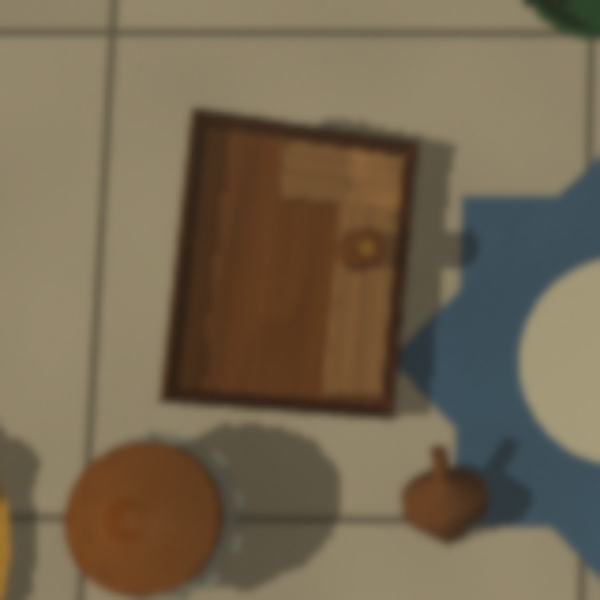

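Long L lies flat against the low rim (tray x −39, y −14.5 mm, top face at 12 mm). In the crop its knob is at (365,248) and its foot at (340,170). Short L is next.

```bash
python3 - <<'E'
from inhand import *
p,q=tool(Tz(*PICK['short_l']),0,H)
pick('short_l',0)
hover('short_l',0,.05,.002,-.0005)
inhand('short_l','top');inhand('short_l','scene');print(get_state()['time'])
E
```

```text
at knob t 21.34 tcp [ 0.4209 -0.3311  0.0179] w 0.0855 F [ 0.4 -0.5 -0. ] q [ 0.93  0.68 -0.49  1.98  0.53  0.61  0.99]
gripped t 22.12 tcp [ 0.4205 -0.3307  0.0174] w 0.0259 F [-1.6  0.9  4.4] q [ 0.93  0.68 -0.49  1.98  0.53  0.61  0.99]
lifted t 23.02 tcp [ 0.4196 -0.3305  0.166 ] w 0.0259 F [-0.1  0.7 -1.6] q [ 1.05  0.48 -0.63  1.83  0.35  0.94  1.15]
hover t 25.23 tcp [0.5256 0.2261 0.1192] w 0.0259 F [ 0.3  0.1 -1.1] q [ 0.56  0.83 -1.23  1.97  0.6   0.63  2.18]
top short_l p 0.78 FK tray xyz [0.0127 0.0323 0.0502] seen [ 0.0099  0.033  -0.0134] cost 0.126 0.055
scene short_l p 0.83 FK tray xyz [0.0128 0.0324 0.0501] seen [ 0.0114  0.0356 -0.0025] cost 0.143 0.071
25.4333
```

```bash
python3 - <<'E'
from inhand import *
line('short_l',0,.014,.003,-.0022,.01);ctrl.pause(.15);rep('low')
inhand('short_l','top');inhand('short_l','scene')
for cam in('top','scene'): inhand('short_l',cam)
E
```

```text
low t 26.09 tcp [0.5284 0.2442 0.0884] w 0.0255 F [ 0.2 -0.4 -1. ] q [ 0.48  0.85 -1.16  1.98  0.66  0.56  2.15]
top short_l p 0.63 FK tray xyz [0.014  0.0305 0.0144] seen [0.0092 0.0309 0.0261] cost 0.227 0.102
scene short_l p 0.59 FK tray xyz [0.0139 0.0305 0.0143] seen [0.0132 0.0327 0.0071] cost 0.176 0.16
top short_l p 0.87 FK tray xyz [0.0139 0.0307 0.0142] seen [0.0099 0.0306 0.0324] cost 0.193 0.073
scene short_l p 0.92 FK tray xyz [0.014  0.0307 0.0141] seen [ 0.0121  0.0334 -0.0114] cost 0.172 0.115
```

y is centred at about 32 mm, in the 27.7–37 mm window. Seating it.

```bash
sed -i 's/z=.012$/z=.009/' go.py; python3 - <<'E'
from inhand import *
z,dx=seat('short_l',0,.003,-.0022,.01)
print(z,dx);inhand('short_l','top');inhand('short_l','scene')
open('z.txt','w').write(f'{z} {dx}')
ims=[vision.grab_frame(c)[0] for c in('top','scene')]
cv2.imwrite('pics/s4.png',np.hstack([cv2.resize(ims[0][160:260,120:220],(400,400)),cv2.resize(ims[1][135:235,335:435],(400,400))]))
E
```

```text
floor z -0.0015 dF [-0.6  3.1 16.2]
slid to dx -0.012 dF [ 4.3 -1.6 -5.8]
seated t 33.39 tcp [0.5291 0.2401 0.0693] w 0.0254 F [-0.8 -1.7 10.1] q [ 0.48  0.87 -1.13  2.    0.69  0.52  2.14]
-0.0014999999999999996 -0.012000000000000004
top short_l p 0.59 FK tray xyz [ 0.0016  0.0295 -0.0005] seen [-0.0022  0.0289  0.0406] cost 0.201 0.1
scene short_l p 0.83 FK tray xyz [ 0.0016  0.0295 -0.0005] seen [0.0004 0.0337 0.006 ] cost 0.162 0.089
```

View pics/s4.png

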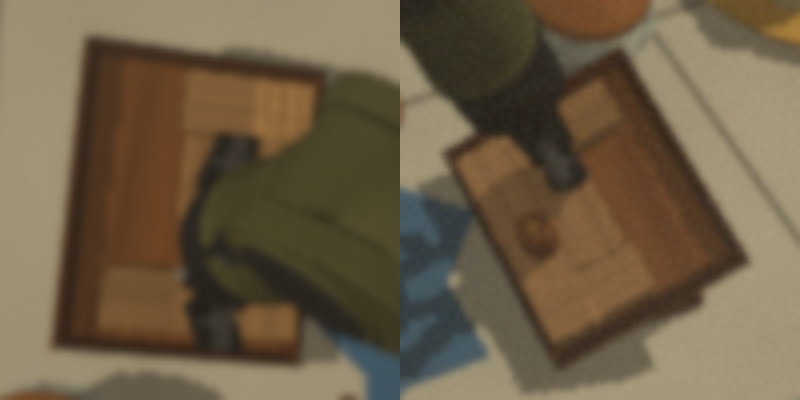

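Short L lies inside the rim, against long L's arm (foot at left crop (140,295)). Release it and fetch the bar.

```bash
python3 - <<'E'
from inhand import *
release('short_l',0,-.0015,-.012,-.0022,.01)
a0=-.35;T=Tz(*PICK['bar']);q0=np.array(get_state()['qpos'])
def sc(f):
    o=[ctrl.ik(*tool(X,a0+f,h)) for X,h in((T,H+.15),(T,H),(off(TRAY,*HOME['bar']),H+.05),(off(TRAY,*HOME['bar']),H))]
    if any(x is None for x in o): return 99
    print(f,np.round(o,1).tolist());return np.abs(np.subtract(o[0],q0)).max()+np.abs(np.subtract(o[0],o[2])).max()
f=min([0,np.pi,-np.pi][:2],key=sc);a=a0+f;print('alpha',a)
p,q=tool(T,a,H);ctrl.movep(p+[0,0,.21],q)
n='short_l'
for n,x0,k in(('short_l',[.002,.0315,0],0),('long_l',[-.039,-.0145,0],0)):
  for cam in('top','scene'):
    vision.grab_frame(cam);Tc=Ttray(*TC[cam]);c=proj(cam,off(Tc,x0[0],x0[1],.012)[None,:3,3])[0]
    m=[r for r in models.masks_of(cam,n) if np.hypot(*(np.array(r['point'])-c))<15]
    if not m: print('none',n,cam);continue
    m=m[0]['mask'].astype(float);hs=hulls(n)
    g=lambda p:(lambda r:1-np.minimum(r,m).sum()/np.maximum(r,m).sum())(render(cam,hs,off(Tc,p[0],p[1],0,p[2])))
    o=minimize(g,x0,method='Nelder-Mead',options=dict(initial_simplex=np.array([x0]+[np.add(x0,e) for e in np.diag([.006,.006,.06])])));print(n,cam,np.round(o.x,4),round(o.fun,3))
pick('bar',a)
hover('bar',a,.05,.002,0)
inhand('bar','top');inhand('bar','scene');print(get_state()['time'])
open('a.txt','w').write(str(a))
E
```

```text
released t 35.22 tcp [0.5256 0.2054 0.1285] w 0.0854 F [-0.2 -0.3 -0.3] q [ 0.61  0.83 -1.27  1.96  0.59  0.67  2.23]
0 [[0.7, 0.8, -0.9, 1.3, 0.6, 1.3, 2.0], [0.7, 0.9, -0.7, 1.5, 0.7, 1.0, 1.9], [0.5, 0.8, -1.1, 1.8, 0.5, 0.7, 2.0], [0.4, 0.9, -1.1, 1.8, 0.5, 0.6, 1.9]]
3.141592653589793 [[-0.1, 0.9, 1.0, 1.3, -0.7, 1.3, -0.1], [-0.1, 1.0, 1.0, 1.5, -0.9, 1.1, 0.0], [-0.6, 0.7, 0.8, 1.8, -1.1, 1.1, 0.3], [-0.6, 0.7, 0.6, 1.8, -1.1, 1.0, 0.3]]
alpha -0.35
short_l top [-0.0015  0.0305  0.0246] 0.052
short_l scene [-0.0003  0.0308  0.0154] 0.061
long_l top [-0.0445 -0.016   0.0281] 0.111
none long_l scene
at knob t 39.07 tcp [ 0.6682 -0.2354  0.0181] w 0.0856 F [ 0.6 -0.2 -0.3] q [ 0.72  0.95 -0.83  1.48  0.76  1.05  1.88]
gripped t 39.84 tcp [ 0.6679 -0.2354  0.0174] w 0.0259 F [-0.5 -0.2  4.5] q [ 0.72  0.96 -0.83  1.48  0.76  1.05  1.88]
lifted t 40.74 tcp [ 0.6668 -0.2356  0.1655] w 0.0258 F [-0.2 -0.1 -0.8] q [ 0.74  0.81 -0.91  1.34  0.64  1.29  1.98]
hover t 42.72 tcp [0.582  0.2517 0.1347] w 0.0258 F [ 0.1 -0.5 -0.3] q [ 0.47  0.84 -1.18  1.8   0.53  0.72  1.92]
top bar p 0.79 FK tray xyz [ 0.0457 -0.0223  0.0502] seen [ 0.045  -0.023  -0.0055] cost 0.185 0.156
scene bar p 0.81 FK tray xyz [ 0.0459 -0.0222  0.0501] seen [ 0.0462 -0.0203  0.0138] cost 0.129 0.089
42.9167
```

Short L sits at x −1, y 30.7 mm with a yaw of about 0.02. The bar's window is x 36–48 mm and y −26 to −20 mm, so I'm aiming at (43, −23).

```bash
python3 - <<'E'
from inhand import *
a=float(open('a.txt').read());arg=(-.0005,-.0012,.01)
line('bar',a,.015,*arg);ctrl.pause(.15);rep('low')
for cam in('top','scene','top','scene'): inhand('bar',cam)
ims=[vision.grab_frame(c)[0] for c in('top','scene')]
cv2.imwrite('pics/s5.png',np.hstack([cv2.resize(ims[0][160:260,120:220],(400,400)),cv2.resize(ims[1][135:235,335:435],(400,400))]))
E
```

```text
low t 43.57 tcp [0.5839 0.2665 0.1032] w 0.0255 F [ 0.1 -0.  -0.4] q [ 0.42  0.87 -1.13  1.82  0.57  0.65  1.9 ]
top bar p 0.82 FK tray xyz [ 0.0436 -0.0236  0.0155] seen [ 0.0438 -0.025   0.0149] cost 0.145 0.105
scene bar p 0.83 FK tray xyz [ 0.0435 -0.0234  0.0154] seen [ 0.0436 -0.0211  0.0043] cost 0.096 0.076
top bar p 0.82 FK tray xyz [ 0.0434 -0.0234  0.0152] seen [ 0.0442 -0.0244  0.0006] cost 0.191 0.175
scene bar p 0.52 FK tray xyz [ 0.0434 -0.0233  0.0151] seen [ 0.0446 -0.0195  0.0027] cost 0.168 0.088
```

View pics/s5.png

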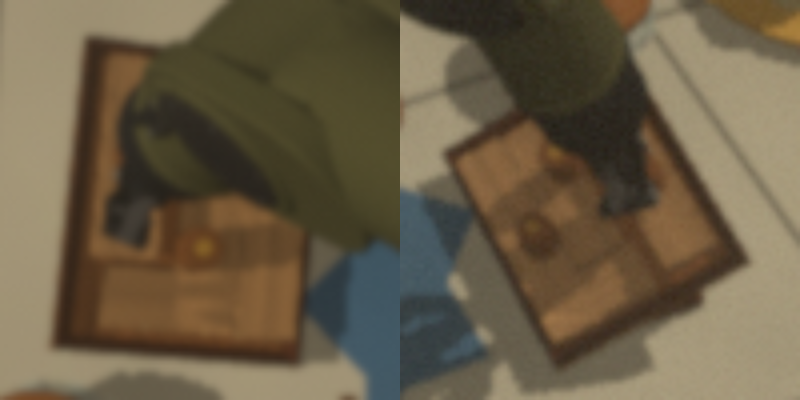

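The bar hovers in its slot, with gaps to the rim and to short L. Seating it under force watch.

```bash
python3 - <<'E'
from inhand import *
a=float(open('a.txt').read());arg=(-.0005,-.0015,.01)
z,dx=seat('bar',a,*arg,dxend=-.010)
print(z,dx)
if z<.001:
    release('bar',a,z,dx,arg[1],arg[2])
    ctrl.movep([.5,-.1,.3],tool(Tz(0,0,0),-np.pi/4,0)[1]);rep('away')
    for cam in('top','scene'):
        im,d=vision.grab_frame(cam);cv2.imwrite(f'pics/{cam}6.png',im)
        T=Ttray(*TC[cam]);P=cloud(cam,d,np.ones((420,560),bool));l=(P-T[:3,3])@T[:3,:3]
        for n,(cx,cy) in{'long_l':(-.039,-.0145),'short_l':(-.001,.031),'bar':(.036,-.0225)}.items():
            s=np.zeros(len(l),bool)
            for r in RECT[n]: s|=((l[:,:2]>r.min(0)+[cx+.006,cy+.006])&(l[:,:2]<r.max(0)+[cx-.006,cy-.006])).all(1)
            s&=(np.hypot(l[:,0]-cx,l[:,1]-cy)>.04)&(l[:,2]>-.01)&(l[:,2]<.03);q=l[s]
            w=np.linalg.lstsq(np.c_[q[:,:2],np.ones(len(q))],q[:,2],rcond=None)[0];print(cam,n,len(q),'top z median',round(np.median(q[:,2]),4),'tilt',np.round(w[:2],3))
    A,B=[cv2.imread(f'pics/{c}6.png') for c in('top','scene')]
    cv2.imwrite('pics/s6.png',np.hstack([cv2.resize(A[160:260,120:220],(400,400)),cv2.resize(B[135:235,335:435],(400,400))]))
else:
    inhand('bar','top');inhand('bar','scene')
E
```

```text
floor z -0.0015 dF [-0.6  1.6 11.5]
slid to dx -0.0105 dF [ 1.4 -2.1 -3.9]
seated t 49.48 tcp [0.5847 0.2659 0.0846] w 0.0256 F [-0.3 -2.3  5.9] q [ 0.4   0.89 -1.1   1.83  0.59  0.62  1.89]
-0.0014999999999999996 -0.010500000000000002
released t 51.01 tcp [0.5816 0.2323 0.1447] w 0.0852 F [-0.3 -0.8  0.4] q [ 0.51  0.84 -1.21  1.8   0.51  0.75  1.96]
away t 52.39 tcp [ 0.5    -0.0992  0.2992] w 0.0852 F [ 0.6  0.2 -0.8] q [ 0.67  0.33 -0.72  1.67  0.23  1.23  0.68]
top long_l 522 top z median 0.0139 tilt [-0.043  0.014]
top short_l 293 top z median 0.0115 tilt [ 0.005 -0.001]
top bar 172 top z median 0.0113 tilt [-0.146 -0.007]
scene long_l 375 top z median 0.013 tilt [-0.038  0.011]
scene short_l 196 top z median 0.0105 tilt [-0.01  -0.004]
scene bar 111 top z median 0.0108 tilt [-0.025 -0.   ]
```

```bash
ls pics/s6.png
```

```text
pics/s6.png
```

View pics/s6.png

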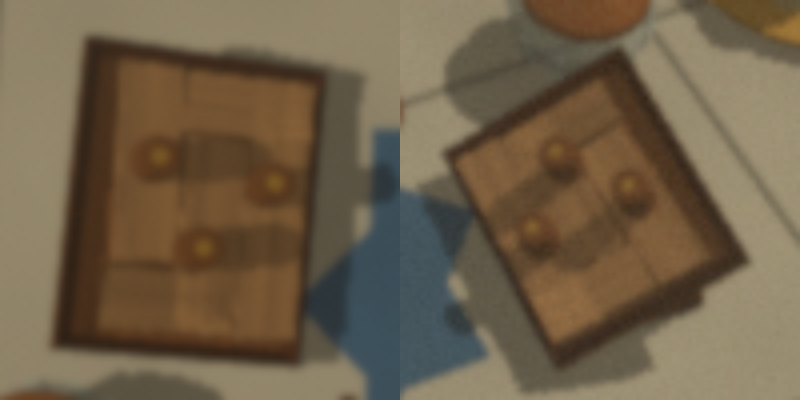

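```bash
python3 - <<'E'
from inhand import *
for cam in('top','scene'):
    ds=np.median([vision.grab_frame(cam)[1] for _ in range(6)],0)
    T=Ttray(*TC[cam]);l=(cloud(cam,ds,np.ones((420,560),bool))-T[:3,3])@T[:3,:3]
    def prof(t,ys,xs):
        print(cam,t,[(round(1e3*(x+.002)),round(1e3*np.median(q),1)) if len(q:=l[(abs(l[:,0]-x-.002)<.002)&(l[:,1]>ys[0])&(l[:,1]<ys[1])&(abs(l[:,2])<.06),2])>2 else None for x in xs])
    prof('arm of long y+10..80',(.01,.08),np.arange(-.084,-.02,.004))
    prof('foot of long',(-.083,-.052),np.arange(-.084,.03,.004))
    prof('bar x',(-.08,-.045),np.arange(.012,.084,.004))
    prof('short foot',(.05,.08),np.arange(-.03,.084,.004))
    prof('bar right',(.0,.035),np.arange(.012,.084,.004))
print(get_state()['time'])
E
```

```text
top arm of long y+10..80 [None, (-78, np.float64(10.1)), (-74, np.float64(10.2)), (-70, np.float64(16.0)), (-66, np.float64(15.9)), (-62, np.float64(16.0)), (-58, np.float64(16.0)), (-54, np.float64(15.6)), (-50, np.float64(15.6)), (-46, np.float64(15.2)), (-42, np.float64(15.1)), (-38, np.float64(15.3)), (-34, np.float64(14.0)), (-30, np.float64(11.5)), (-26, np.float64(11.8)), (-22, np.float64(11.7))]
top foot of long [None, (-78, np.float64(9.5)), (-74, np.float64(9.1)), (-70, np.float64(13.3)), (-66, np.float64(15.2)), (-62, np.float64(14.6)), (-58, np.float64(14.2)), (-54, np.float64(14.5)), (-50, np.float64(14.3)), (-46, np.float64(14.0)), (-42, np.float64(13.4)), (-38, np.float64(13.3)), (-34, np.float64(13.9)), (-30, np.float64(12.8)), (-26, np.float64(13.3)), (-22, np.float64(13.0)), (-18, np.float64(12.9)), (-14, np.float64(12.4)), (-10, np.float64(12.4)), (-6, np.float64(12.4)), (-2, np.float64(12.1)), (2, np.float64(11.9)), (6, np.float64(12.2)), (10, np.float64(11.6)), (14, np.float64(11.9)), (18, np.float64(11.5)), (22, np.float64(11.7)), (26, np.float64(11.4)), (30, np
[... 3529 characters left out ...]
.float64(11.1)), (40, np.float64(11.0)), (44, np.float64(11.3)), (48, np.float64(11.2)), (52, np.float64(8.1)), (56, np.float64(-1.0)), (60, np.float64(-0.6)), (64, np.float64(-1.8)), (68, np.float64(-0.7)), (72, np.float64(7.4)), (76, np.float64(7.7)), None, None]
scene bar right [(14, np.float64(11.4)), (18, np.float64(11.0)), (22, np.float64(10.5)), (26, np.float64(10.4)), (30, np.float64(11.2)), (34, np.float64(11.4)), (38, np.float64(10.8)), (42, np.float64(11.7)), (46, np.float64(10.8)), (50, np.float64(9.7)), (54, np.float64(-1.9)), (58, np.float64(-2.8)), (62, np.float64(-1.1)), (66, np.float64(-1.5)), (70, np.float64(4.0)), (74, np.float64(7.6)), (78, np.float64(9.1)), None]
53.0917
```

All three are packed, but the depth profile shows long L's low edge has ridden about 3–4 mm up the rim bevel, pushed by my slide of short L. Its tilt is about 0.045 rad, too near the limit. There are 16 s left, so I'll regrip its knob and draw it about 7 mm upslope and flat.

```bash
python3 - <<'E'
from inhand import *
n='long_l';dx,dy=-.0078,-.0025
ctrl.movep(*tool(off(TRAY,HOME[n][0]+dx,HOME[n][1]+dy,.06,0),0,H));rep('hover')
line(n,0,.003,dx,dy,0,.12);rep('at');f0=Ft()
ctrl.close_gripper(60);print(Ft()-f0,get_state()['width'])
line(n,0,.002,dx+.007,dy+.001,-.02,.04);print('pull',np.round(Ft()-f0,1))
line(n,0,0,dx+.0075,dy+.001,-.02,.04);print('down',np.round(Ft()-f0,1))
line(n,0,-.001,dx+.0075,dy+.001,-.02,.04);rep('set');print('down',np.round(Ft()-f0,1))
ctrl.ungrasp();line(n,0,.06,dx+.0075,dy+.001,-.02,.15);rep('rel')
ctrl.movep([.5,-.05,.28],tool(Tz(0,0,0),-np.pi/4,0)[1]);rep('away')
for cam in('top','scene'):
    im,d=vision.grab_frame(cam);cv2.imwrite(f'pics/{cam}7.png',im);T=Ttray(*TC[cam]);l=(cloud(cam,d,np.ones((420,560),bool))-T[:3,3])@T[:3,:3]
    for t,y0,y1,x0 in(('long arm',.01,.08,-.084),('long foot',-.083,-.052,-.084),('long-bar',-.083,-.052,0),('short',.05,.08,-.02)):
        print(cam,t,[(round(1e3*(x+.003)),round(float(1e3*np.median(q)),1)) if len(q:=l[(l[:,0]>x)&(l[:,0]<x+.006)&(l[:,1]>y0)&(l[:,1]<y1)&(abs(l[:,2])<.06),2])>2 else None for x in np.arange(x0,x0+.085,.006)])
A,B=[cv2.imread(f'pics/{c}7.png') for c in('top','scene')]
cv2.imwrite('pics/s7.png',np.hstack([cv2.resize(A[160:260,120:220],(400,400)),cv2.resize(B[135:235,335:435],(400,400))]))
E
```

```text
hover t 54.56 tcp [0.5704 0.1691 0.1019] w 0.0855 F [0.1 0.  0.8] q [ 0.63  0.9  -1.22  1.88  0.59  0.71  2.33]
at t 55.18 tcp [0.5719 0.1964 0.0519] w 0.0851 F [ 0.3 -0.5  0.7] q [ 0.54  0.94 -1.12  1.91  0.67  0.6   2.27]
[1.11782103 0.66145727 5.16639374] 0.02581811865626397
pull [-2.4  0.1  4.3]
down [-3.7  0.5 10.8]
set t 56.58 tcp [0.5717 0.2034 0.0523] w 0.026 F [ -5.6 -15.2  19.1] q [ 0.52  0.94 -1.11  1.91  0.66  0.59  2.24]
down [-4.7  5.  23.4]
rel t 57.75 tcp [0.5693 0.1761 0.105 ] w 0.0856 F [ 0.2  0.  -0.4] q [ 0.62  0.89 -1.21  1.88  0.58  0.71  2.31]
away t 59.26 tcp [ 0.4999 -0.0496  0.2792] w 0.0853 F [-0.7  0.7 -0.4] q [ 0.53  0.32 -0.65  1.73  0.21  1.17  0.6 ]
top long arm [(-81, 8.3), (-75, 8.9), (-69, 11.1), (-63, 13.2), (-57, 12.6), (-51, 12.5), (-45, 12.3), (-39, 12.4), (-33, 12.1), (-27, 11.4), (-21, 11.5), (-15, 12.2), (-9, 12.9), (-3, 14.1), (3, 13.9)]
top long foot [None, (-75, 9.8), (-69, 10.9), (-63, 12.8), (-57, 12.0), (-51, 12.7), (-45, 12.0), (-39, 12.1), (-33, 12.9), (-27, 11.9), (-21, 12.4), (-15, 11.9), (-9, 11.3), (-3, 11.8), (3, 11.1)]
top long-
[... 436 characters left out ...]
 (-51, 11.2), (-45, 11.3), (-39, 11.2), (-33, 11.9), (-27, 11.1), (-21, 11.3), (-15, 11.2), (-9, 12.6), (-3, 26.6), (3, 22.2)]
scene long foot [(-81, -17.5), (-75, 8.0), (-69, 10.8), (-63, 11.8), (-57, 11.9), (-51, 11.5), (-45, 12.0), (-39, 12.3), (-33, 11.2), (-27, 12.1), (-21, 11.0), (-15, 9.9), (-9, 9.6), (-3, 11.3), (3, 11.3)]
scene long-bar [(3, 11.3), (9, 10.5), (15, 8.7), (21, 10.5), (27, 9.5), (33, 11.6), (39, 12.1), (45, 10.5), (51, 10.5), (57, 0.5), (63, -1.7), (69, 2.7), (75, 9.0), None, None]
scene short [(-17, 10.5), (-11, 10.2), (-5, 10.5), (1, 12.1), (7, 10.6), (13, 10.5), (19, 11.0), (25, 9.7), (31, 10.1), (37, 11.9), (43, 11.6), (49, 10.6), (55, 6.5), (61, -1.5), (67, -1.4)]
```

View pics/s7.png

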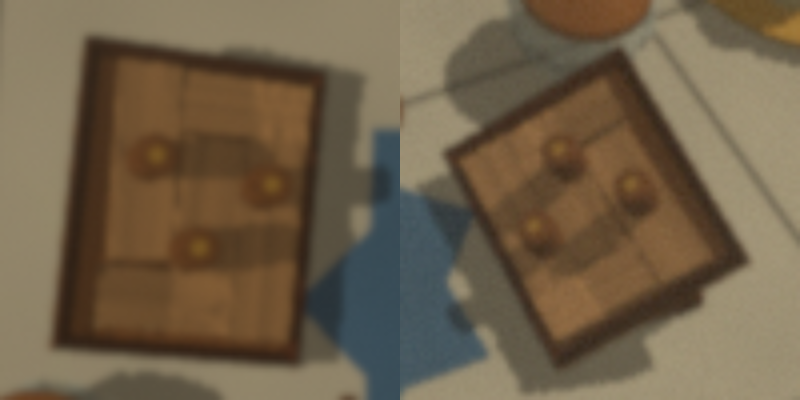

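Both cameras now show all three plates flat at about 12 mm, side by side inside the rim. Handing in.

```bash
python3 -c "
from station import ticket,get_state
print(get_state()['time']);print(ticket.close_job())"
```

```text
59.3583
the job is handed in; nothing more can be done
None
```

All three pieces are packed in the tray, and I handed the job in at about 59.4 s of the 69 s allowed; no verdict was reported. I gripped each piece by its knob, tilted it to the 28° slope, lowered it while watching the contact force, slid it down and released it. The order was long L, short L, bar.

- **Failed check and mend:** after the bar went in, depth profiles showed long L's low edge 3–4 mm up the rim bevel. Its tilt was about 0.045 rad against the 0.05 limit, caused by sliding short L against it. I regripped long L, drew it about 7 mm upslope and pressed it flat (about 23 N).
- **Last check:** both cameras then showed the top faces of all three plates at about 11–13 mm above the tray floor (nominal 12 mm), so they lie flat side by side inside the rim. The gripper was clear of everything.
- **Disagreements:** the two cameras differed by 2–4 mm in position throughout. The last depth profile also had a few stray readings of 14–27 mm, which I put down to knobs and noise because the picture looked flat.
- **Not measured:** I did not measure the bystanders' positions at the end. The bowl and spinning top looked unmoved in the pictures, and no contact was felt.

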